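Set the height adjuster of a vial press stand and lock it with its jam nut

TASK

Turn the thumb bar on top of the small grey press stand clockwise until its pointed end points straight along the arm at the raised index rib on the arm's front. Then swing the jam nut below the bar round clockwise by its black upright handle until it has run down onto its seat, and nip it up firmly by feel without overtightening it, so that the setting is locked and the bar still points at the rib. Leave the vial in the stand and the things around it where they are.

Things in the scene. Friction and masses are not known exactly. Their poses are not given: they have to be found in the camera images.
- stand: Grey C-shaped stand fixed to the bench. Origin: on the bench, under the vertical spindle axis; z up; -x is the way the arm reaches out from the column. Foot x -45 to +85, y -50 to +50 mm, 10 mm thick; column at x +47 to +77 mm, as tall as the arm. Arm top at z 128 mm, 42 mm wide. A steel threaded boss, 34 mm diameter, rises from it round the axis; the nut seats on the steel ring on its top, at z 148 to 152 mm (differs each time; feel for it).
- rib (a point): Middle of the top of the steel index rib on the front end of the arm: 4 mm wide, 5 mm proud, 28 mm long, pointing at the spindle axis, which is 38 mm away (stand's +x from here).
- nut: Dark steel hexagon jam nut on the spindle, 38 mm across flats, 16 mm high, with a flat lever on it that ends in an upright black round handle. Origin: centre of its underside, on the spindle axis; z up; x along the lever to the handle. Right-hand thread: clockwise from above lowers it 3.0 mm per rad. It does not turn with the bar. Starts 3.1 to 7.7 mm above its seat.
- handle_top (a point): Centre of the top of the nut's handle, 60 mm from the spindle axis: an upright fixed peg, 14 mm diameter, 42 mm tall above the lever; starts 209 to 210 mm above the bench. Pushing it round slowly takes 6 to 7 N while the nut is off its seat; once seated this climbs some 10 N per rad. Properly tight is 11.5 to 13.5 N; below 10.5 is too loose, above 15 is overtightened. It stays as left.
- adjuster (a joint): Angle of the thumb bar (rad): 0 when its pointed end points exactly at the index rib (the stand's -x), negative while it must still be turned clockwise seen from above, positive when too far. Starts at -1.2 to -0.5; turns at about 0.08 N m and stays where it is left. Right-hand thread: sinks 3.0 mm per rad clockwise.
- bar_top (a point): Centre of the top of the aluminium thumb bar, on the spindle axis, 198 mm above the bench when set. Bar: 12 mm wide, 18 mm high, 35 mm long; pointed end 19 mm from the axis, blunt end 16 mm. Axes turn with the bar: -x to the pointed end, y across the 12 mm width. Below it 8 mm or more of bare thread, then the nut: fingers may reach 25 mm below this point.
- vial: Amber glass vial with a crimped cap, 37 mm diameter, 75 mm high, loose, standing upright on the stand's foot under the spindle (8 mm or more free above it). Origin: centre of its underside. To be left alone.
- blue_vial_left: Small white vial with a blue cap, 32 mm diameter, 56 mm high, standing on the bench about 90 mm from the spindle axis on the stand's +y side. Origin: centre of its underside. To be left alone.
- blue_vial_right: Small white vial with a blue cap, 30 mm diameter, 56 mm high, standing on the bench about 85 mm from the spindle axis on the stand's -y side, towards the front. Origin: centre of its underside. To be left alone.
- clear_vial: Small clear vial with a grey cap, 27 mm diameter, 52 mm high, standing on the bench on the stand's -y side, towards the back. Origin: centre of its underside. To be left alone.
- tube: White plastic tube bottle, 33 mm diameter, 94 mm high, standing on the bench behind the column. Origin: centre of its underside. To be left alone.

How it is judged:
By the outcome, as a careful person would: the job done as asked, in the order asked, and still so for the second after the job is handed in, with the robot touching nothing.
It also fails if it takes over 64 s, if anything falls off the work surface, if the arm or the gripper's body presses on something with over 40 N, if the wrist force passes 120 N, or if a joint passes its speed limit or range.

ROBOT

A 7-joint arm with a two-finger parallel gripper is mounted at the origin on a cart in front of the work surface, level with it; the furniture and walls round the work are solid. World frame = base frame: x ahead of the robot, y to its left, z up, the work surface at z = 0. Lengths are in m, angles in rad, forces in N, time in s.
With the tool pointing down it reaches from about 0.4 to 0.85 m from the base axis. Payload 6.9 kg.
Tool frame: the origin (TCP) lies on the mounting face of the last link; the fingertips stand 173 mm ahead of it and the grasp point (between the pads) lies 155 mm ahead of it; y points along the fingers, z is the direction in which the jaws open and shut, and the axes are right-handed (so a half turn about y gives the same grasp; the last joint's range is limited). The gripper opens to 85 mm and grips with 20 to 120 N. Pads are 22 mm wide; open, the fingers measure 114 mm over their backs; the gripper's body (76 mm by 85 mm) begins 54 mm behind the grasp point. The pads swing forward as they close: fully open they stand 13 mm farther back than shut.
Start: joints at [-1.024, 0.507, -0.238, 1.5, 0.126, 1.149, -0.155], TCP at [0.267, 0.565, 0.405] pointing down, gripper open.
Joint ranges: [-3.08, 3.08], [-0.24, 2.05], [-1.43, 1.35], [0, 2.5], [-1.52, 4.66], [0.17, 1.96], [-2.89, 2.89]. Speed limits (rad/s): [2.39, 2.39, 3.14, 3.14, 3.14, 3.14, 3.14].

INTERFACE

Orientations are given as a rotation vector (axis times angle).
In Python, from cell import * gives the robot as it stands.
- The arm moves only by the tool jog_arm, never from a script. Its argument "motion" is a list of rows, each a list of 4 numbers: the shift along the world's x, y, z in mm, then the turn about the world's z in degrees. A call has 1 to 8 rows; each row is the pose to reach, as a shift and turn from the pose measured when the call began; what a row does not reach only later rows make up. A row lasts 1/10 s, in which the tool goes at most 50 mm and 8.59 degrees, less where a joint would pass 70% of its speed; a pose out of reach is approached as far as the arm can. A call with a gripper value outside its range is refused whole. "claw" is the opening in per cent of the stroke, from 0 (shut) to 100 (fully open), set as the call begins (left out, the last holds). The fingers move at their own pace and stop on an object; "force" is the grip in N (left out, the last holds). Time passes only in rows, so rows that repeat a pose let the fingers close. It gives the time, the measured TCP pose, the force and the opening at its end, in the units of the state.
- state(): the state, without advancing time (a new reading comes with each control period).
- capture(name): name is "scene" or "top" or "wrist"; returns (picture, depth): 480x640x3 uint8, blue, green, red; 480x640 float32, m along the optical axis (not along the pixel's ray), 0 where there is no reading.
- camera_info(name): a dict with "intrinsics" (3x3 intrinsics, pixels), "dist" ([k1, k2, p1, p2, k3] as OpenCV has them; the pictures are not rectified), "origin" and "rotation" of the camera in the world; the wrist camera has in their place "hand_eye" (4x4, takes a point from camera to tool coordinates, whose origin is the TCP and whose axes are the tool frame's). Camera axes: x right, y down, z forward; pixel columns grow to the right and rows downward; lengths in m; the calibration is good to about 2 mm. A picture is of the moment at which its call begins: read the wrist's pose just before it. camera_info takes no time and is no camera call.
- close_job(): hands the job in, once; it reports no verdict.
Trained networks look in the newest picture that a camera, given by its name, has taken for a name from the list of things; names that differ only in an ending like _2 or _b are one class to them, and where a whole thing is asked for, a point or a joint stands for the part that bears it (a point fixed in the world has none). Each returns a list of dicts, best first, with "score" (0 to 1); they miss things now and then, are a little off and sometimes report something else, mostly with a low value. They report only what shows in the picture. A call takes as long as a camera call.
- look_for(thing, camera): "location" ([x, y, z] in m, in the coordinates of the camera as it stood for that picture, good to about 4 mm: the middle of the surface that is visible of it).
- spot_point(thing, camera): "location" ([x, y, z] in m, in the coordinates of the camera as it stood for that picture, good to about 4 mm: a listed point, or the origin of a listed thing).
The state is a dict: "time_s": time; "joints": joint angles; "dq": joint speeds; "joint_torque": joint torques, N m; "ee_pos": TCP position; "tool_rot": TCP orientation; "force": force on the tool from outside, world axes, zero at the start; "moment": the same for the moment, N m; "grip_width": opening from 0.0 (shut) to 1.0 (fully open).
Only numpy, scipy, OpenCV 4.12 (cv2) and the standard library are available. Lean on these libraries where they do the work, as an engineer would, in place of code of your own. Each camera call takes 0.05 s, during which the arm holds its last target. There are 200 camera calls.

## Working session

There is one attempt and no reset: what is moved stays moved. The work goes in short steps, Python scripts to look and compute and a tool call to move; the robot and the scene stay as the last step left them, time stands still between calls to the robot, and variables do not carry over. Pictures are saved under pics/ and viewed, about 8 in all and at most 12, crops included, and the job is handed in when it is done.

Besides the shell and the picture viewer there is one more tool, called after "Call:" as name([rows], argument=value, ...), one row to a line, values as JSON. jog_arm: Moves the arm, as the interface text tells. Its arguments: {"type":"object","properties":{"motion":{"type":"array"},"claw":{"type":"number"},"force":{"type":"number"}},"required":["motion"]}

```bash
mkdir -p pics; cat > h.py <<'E'
from cell import *
import numpy as np, cv2
from scipy.spatial.transform import Rotation as R
def cam(name):
    i=camera_info(name)
    if name!="wrist": return np.array(i["origin"]),np.array(i["rotation"]).reshape(3,3)
    s=state(); H=np.array(i["hand_eye"]); Rt=R.from_rotvec(s["tool_rot"]).as_matrix()
    return Rt@H[:3,3]+s["ee_pos"], Rt@H[:3,:3]
def pts(name,things,f=spot_point):
    o,r=cam(name)
    for t in things:
        for d in f(t,name)[:2]:
            print(name,t,round(d["score"],2),np.round((o+r@np.array(d["location"]))*1000,1))
E
python3 - <<'E'
from h import *
s=state();print(s)
ims=[]
for c in ["scene","top"]:
    im,d=capture(c);cv2.imwrite(f"pics/{c}0.png",im)
    pts(c,["stand","rib","nut","handle_top","bar_top","vial","blue_vial_left","blue_vial_right","clear_vial","tube"])
    print(cam(c))
E
```

```text
{'time_s': 0.0, 'joints': array([-1.0234859 ,  0.5083471 , -0.23747123,  1.50111251,  0.12570962,
        1.14888833, -0.1548188 ]), 'dq': array([ 7.67501657e-05, -5.91665726e-04, -6.31883802e-04, -5.93315708e-04,
        5.72752322e-04,  7.11859414e-04, -1.15758182e-03]), 'joint_torque': array([ 4.47708362e-04, -6.20595574e+01, -2.18647175e+00, -2.49650413e+01,
        1.27015563e-02,  1.20638864e-02, -1.24899924e-05]), 'ee_pos': array([0.26724728, 0.5647804 , 0.4038288 ]), 'tool_rot': array([-1.54462213,  0.34686235, -0.3463478 ]), 'force': array([-0.20734462, -0.27461108,  0.6173559 ]), 'moment': array([-0.00116686,  0.0348296 , -0.01817071]), 'grip_width': 1.0018161740755682}Traceback (most recent call last):
  File "<stdin>", line 6, in <module>
  File "h.py", line 10, in pts
    o,r=cam(name)
        ~~~^^^^^^
  File "h.py", line 6, in cam
    if name!="wrist": return np.array(i["origin"]),np.array(i["rotation"]).reshape(3,3)
                                                   ~~~~~~~~~~~~~~~~~~~~~~~~~~~~~~~^^^^^
ValueError: cannot reshape array of size 3 into shape (3,3)
```

```bash
sed -i 's/np.array(i\["rotation"\]).reshape(3,3)/R.from_rotvec(i["rotation"]).as_matrix()/' h.py
python3 - <<'E'
from h import *
print(R.from_rotvec(state()["tool_rot"]).as_matrix().round(3))
for c in ["scene","top"]:
    im,d=capture(c);cv2.imwrite(f"pics/{c}1.png",im)
    pts(c,["stand","rib","nut","handle_top","bar_top","vial","blue_vial_left","blue_vial_right","clear_vial","tube"])
    print(cam(c)[0])
print(camera_info("wrist"))
E
```

```text
[[ 0.904 -0.001  0.428]
 [-0.428 -0.002  0.904]
 [ 0.    -1.    -0.002]]
scene stand 0.67 [515.3  73.    1.4]
scene rib 0.58 [517.3  74.8  -0.9]
scene nut 0.95 [520.1  75.9 154.8]
scene handle_top 0.8 [524.5 135.5 211.5]
scene bar_top 0.62 [520.8  70.7 203.3]
scene vial 0.81 [520.5  74.7   7.3]
scene blue_vial_left 0.83 [567.3 151.6   2.7]
scene blue_vial_right 0.87 [471.8   5.3   0.5]
scene clear_vial 0.53 [523.4 -16.1   3.5]
[ 0.0729697  -0.20185506  0.78070091]
top stand 0.85 [518.1  69.9  -1. ]
top nut 0.57 [511.5  75.2 158.1]
top handle_top 0.81 [526.9 133.3 205.5]
top bar_top 0.81 [520.1  72.1 197.2]
top blue_vial_right 0.73 [468.2   1.8  -4. ]
top clear_vial 0.69 [519.6 -15.5  -1.9]
top tube 0.73 [637.9  14.3  -2.1]
[0.37484217 0.12988871 0.96560637]
{'intrinsics': array([[381.92579638,   0.        , 319.15357708],
       [  0.        , 381.92579638, 237.87107561],
       [  0.        ,   0.        ,   1.        ]]), 'dist': array([-0.02239286,  0.        ,  0.        ,  0.        ,  0.        ]), 'hand_eye': array([[ 5.01935261e-04,  9.60990137e-01,  2.76582183e-01,
        -6.99869762e-02],
       [ 6.00107662e-04, -2.76582457e-01,  9.60990002e-01,
         3.08829587e-02],
       [ 9.99999694e-01, -3.16375680e-04, -7.15524032e-04,
         3.73507185e-04],
       [ 0.00000000e+00,  0.00000000e+00,  0.00000000e+00,
         1.00000000e+00]])}
```

View pics/top1.png

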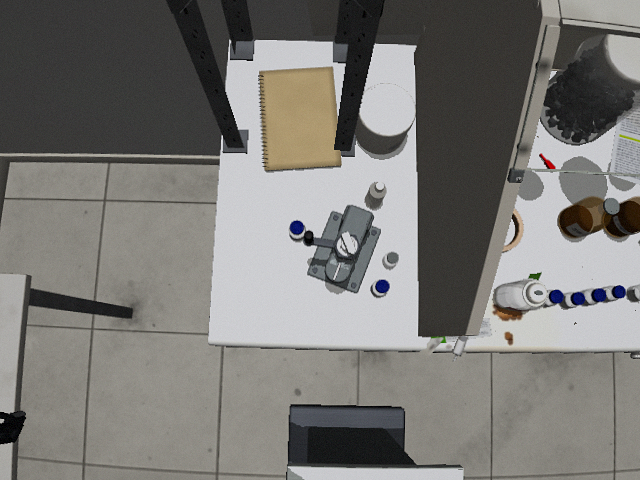

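View pics/scene1.png

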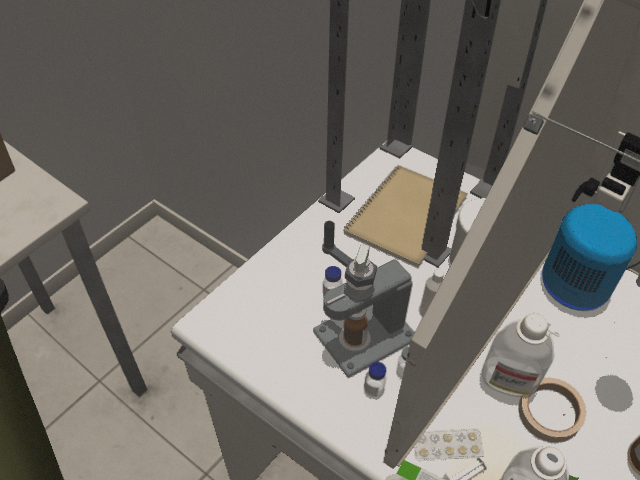

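Call:
jog_arm([
  [20, -35, 25, 0],
  [40, -75, 50, 0],
  [60, -115, 66, 0],
  [80, -155, 66, 0],
  [100, -195, 66, 0],
  [120, -235, 66, 0],
  [140, -275, 66, 0],
  [140, -275, 66, 0],
])

```text
time_s: 1.95
ee_pos: [0.4103, 0.284, 0.471]
tool_rot: [-1.544, 0.352, -0.357]
force: [0.1, -0.1, -0.2]
grip_width: 0.998
```

Call:
jog_arm([
  [20, -39, 0, 0],
  [40, -78, 0, 0],
  [60, -117, 0, 0],
  [80, -156, 0, 0],
  [100, -195, 0, 0],
  [113, -218, 0, 0],
  [113, -218, 0, 0],
  [113, -218, 0, 0],
])

```text
time_s: 2.75
ee_pos: [0.5234, 0.0662, 0.4708]
tool_rot: [-1.544, 0.353, -0.357]
force: [-0.8, 0.7, 0.5]
grip_width: 1.001
```

```bash
python3 - <<'E'
from h import *
s=state();print(s["joints"].round(2),s["ee_pos"],s["tool_rot"],s["force"],s["moment"])
im,d=capture("wrist");np.save("d1.npy",d)
cv2.imwrite("pics/w1.png",im)
o,r=cam("wrist");print(o,r)
pts("wrist",["stand","rib","nut","handle_top","bar_top"])
E
```

```text
[-0.14  0.3  -0.04  1.64  0.02  1.2   0.93] [0.52335623 0.06618635 0.47078289] [-1.54366988  0.35330154 -0.35668779] [-0.81815999  0.74344367  0.47251149] [ 0.02254898 -0.04214433  0.01294839]
[0.4602761  0.09783691 0.43983561] [[ 0.43599617  0.86443638  0.25031396]
 [ 0.89994648 -0.41819819 -0.1233151 ]
 [-0.00191721  0.27903408 -0.96027929]]
wrist stand 0.67 [5.188e+02 7.180e+01 3.000e-01]
wrist rib 0.77 [481.8  85.  130.4]
wrist nut 0.89 [520.1  69.4 155.9]
wrist nut 0.43 [480.1  85.  129.6]
wrist handle_top 0.94 [524.4 134.3 209.2]
wrist handle_top 0.69 [641.6   9.2  -1.7]
wrist bar_top 0.81 [516.5  72.5 197.2]
```

View pics/w1.png

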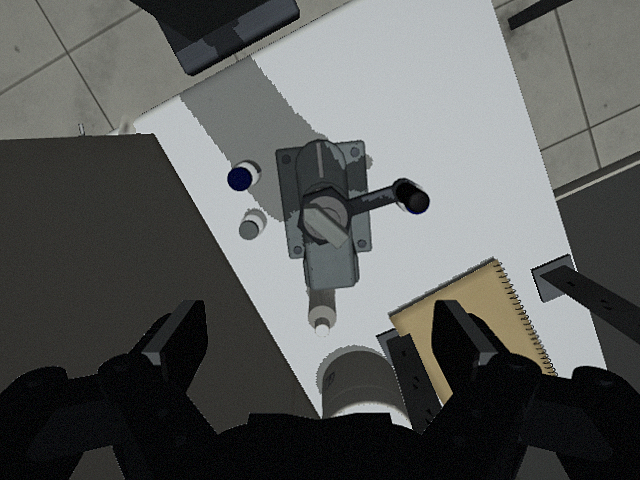

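```bash
python3 - <<'E'
from h import *
im=cv2.imread("pics/w1.png")[130:280,270:440]
cv2.imwrite("pics/w1z.png",cv2.resize(im,None,fx=4.5,fy=4,interpolation=cv2.INTER_CUBIC) if 0 else cv2.resize(im,None,fx=4,fy=4,interpolation=cv2.INTER_CUBIC))
d=np.load("d1.npy");o,r=cam("wrist");K=camera_info("wrist")
v,u=np.mgrid[0:480,0:640];p=cv2.undistortPoints(np.stack([u,v],-1).reshape(-1,1,2).astype(float),K["intrinsics"],K["dist"]).reshape(480,640,2)
P=np.dstack([p*d[...,None],d])@r.T+o
np.save("P1.npy",P)
sub=P[180:260,290:360].reshape(-1,3);b=sub[(sub[:,2]>.192)&(sub[:,2]<.206)]
print(len(b),np.median(b,0),np.percentile(b[:,2],[5,50,95]))
xy=b[:,:2].astype(np.float32);print(cv2.minAreaRect(xy*1000),cv2.boxPoints(cv2.minAreaRect(xy*1000)))
hs=P[170:220,380:440].reshape(-1,3);hs=hs[(hs[:,2]>.203)&(hs[:,2]<.216)];print("handle",len(hs),hs.mean(0),cv2.minEnclosingCircle((hs[:,:2]*1000).astype(np.float32)))
a=P[130:290,280:370].reshape(-1,3);a=a[(abs(a[:,2]-.1285)<.003)];print("arm",cv2.minAreaRect((a[:,:2]*1000).astype(np.float32)),len(a))
for q in [(143,321),(160,322),(176,323),(150,325)]:print(q,P[q])
E
```

```text
974 [0.51718352 0.07402486 0.20015055] [0.19585802 0.20015055 0.20136464]
((516.8717041015625, 73.13520812988281), (35.02754592895508, 12.332478523254395), 22.867765426635742) [[498.3382    72.01085 ]
 [503.13068   60.647663]
 [535.4052    74.25957 ]
 [530.61273   85.62276 ]]
handle 410 [0.52511563 0.13252124 0.20871552] ((525.5684204101562, 132.77182006835938), 6.842329978942871)
arm ((529.0281372070312, 69.70672607421875), (41.56441879272461, 128.8422088623047), 69.80010223388672) 4208
(143, 321) [0.47171422 0.09300008 0.12712751]
(160, 322) [0.48369271 0.08809346 0.13225521]
(176, 323) [0.49528475 0.08339648 0.1334972 ]
(150, 325) [0.47798421 0.09352313 0.12780951]
```

View pics/w1z.png

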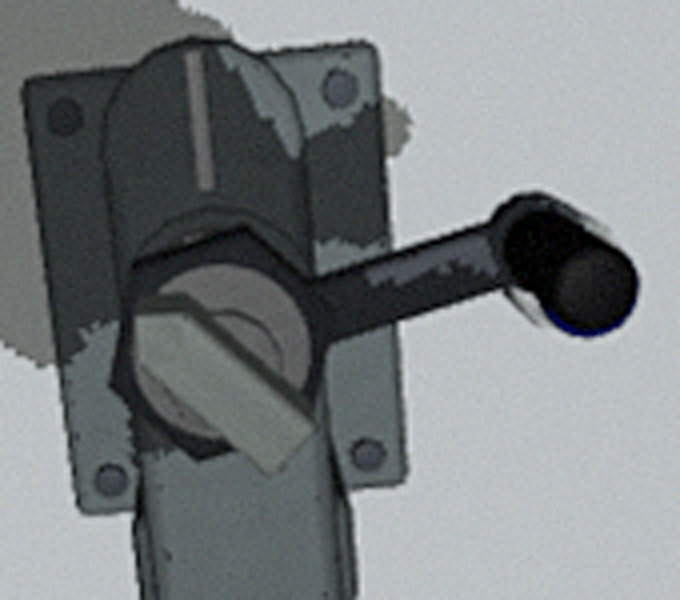

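Call:
jog_arm([
  [-1, 2, 0, 8],
  [-2, 4, -10, 16],
  [-4, 6, -20, 24],
  [-5, 7.5, -30, 32],
  [-5, 7.5, -40, 40],
  [-5, 7.5, -50, 48.7],
  [-5, 7.5, -60, 48.7],
  [-5, 7.5, -60, 48.7],
], claw=45, force=40)

```text
time_s: 3.85
ee_pos: [0.5176, 0.0746, 0.4099]
tool_rot: [-1.549, -0.312, 0.31]
force: [-0.6, -0.0, 0.6]
grip_width: 0.451
```

```bash
python3 - <<'E'
from h import *
s=state();print(s["joints"].round(2),s["ee_pos"],s["force"],s["moment"]);Rt=R.from_rotvec(s["tool_rot"]).as_matrix();print(Rt.round(4),np.degrees(np.arctan2(Rt[1,2],Rt[0,2])),s["grip_width"])
P=np.load("P1.npy");q=P[140:185,310:332].reshape(-1,3);q=q[(q[:,2]>.1312)&(q[:,2]<.137)&(np.hypot(q[:,0]-.5183,q[:,1]-.0737)>.022)]*1000
print(len(q),np.median(q,0),q.min(0),q.max(0))
l=cv2.fitLine(q[:,:2].astype(np.float32),cv2.DIST_HUBER,0,.01,.01).ravel();print("rib line",l,np.degrees(np.arctan2(l[1],l[0])))
m=q.mean(0);print("axis->rib mid", np.degrees(np.arctan2(m[1]-73.7,m[0]-518.3)),m)
a=P[225:300,295:365].reshape(-1,3);a=a[(abs(a[:,2]-.1285)<.003)];print("col",cv2.minAreaRect((a[:,:2]*1000).astype(np.float32)),len(a))
E
```

```text
[-0.03  0.34 -0.22  1.76  0.09  1.05  1.68] [0.51758762 0.0746325  0.40987549] [-0.63507949 -0.02756318  0.58150911] [-0.02166487 -0.00803235 -0.03048471]
[[ 9.225e-01  1.300e-03 -3.861e-01]
 [ 3.861e-01 -5.000e-04  9.225e-01]
 [ 1.000e-03 -1.000e+00 -1.000e-03]] 112.70921645260223 0.45143775972350525
174 [482.75672962  86.67254735 133.02729946] [469.79967316  80.43349933 131.27864299] [495.84145705  92.37802664 134.9331351 ]
rib line [ 9.4059080e-01 -3.3954221e-01  4.8272754e+02  8.6582855e+01] -19.848984
axis->rib mid 160.07518980914182 [482.71137298  86.60033584 133.01656096]
col ((563.28759765625, 57.664695739746094), (40.47629928588867, 56.34349822998047), 70.1257553100586) 2118
```

Call:
jog_arm([
  [0.5, -0.8, -20, 0],
  [0.5, -0.8, -40, 0],
  [0.5, -0.8, -50, 0],
  [0.5, -0.8, -57, 0],
  [0.5, -0.8, -57, 0],
  [0.5, -0.8, -57, 0],
])

```text
time_s: 4.45
ee_pos: [0.5183, 0.074, 0.3535]
tool_rot: [-1.549, -0.312, 0.309]
force: [-0.3, -0.2, 0.9]
grip_width: 0.448
```

Call:
jog_arm([
  [0, 0, 0, 0],
  [0, 0, 0, 0],
  [0, 0, 0, 0],
  [0, 0, 0, 0],
  [0, 0, 0, 0],
  [0, 0, 0, 0],
], claw=5, force=30)

```text
time_s: 5.05
ee_pos: [0.5189, 0.0733, 0.3543]
tool_rot: [-1.55, -0.313, 0.307]
force: [1.5, -4.4, 5.9]
grip_width: 0.13
```

Call:
jog_arm([
  [0, 0, -0.3, -5.4],
  [0, 0, -0.6, -10.8],
  [0, 0, -0.9, -16.2],
  [0, 0, -1.2, -21.6],
  [0, 0, -1.4, -27],
  [0, 0, -1.7, -32.4],
  [0, 0, -2.0, -37.8],
  [0, 0, -2.2, -42.5],
])

```text
time_s: 5.85
ee_pos: [0.5191, 0.073, 0.3522]
tool_rot: [-1.557, 0.272, -0.279]
force: [1.3, -4.1, -0.5]
grip_width: 0.14
```

Call:
jog_arm([
  [0, 0, 0, 0],
  [0, 0, 0, 0],
])

```text
time_s: 6.05
ee_pos: [0.5191, 0.0729, 0.3522]
tool_rot: [-1.557, 0.271, -0.277]
force: [1.2, -2.6, -0.1]
grip_width: 0.131
```

```bash
python3 - <<'E'
from h import *
s=state();print(s["ee_pos"],s["force"],s["moment"]);Rt=R.from_rotvec(s["tool_rot"]).as_matrix();print(Rt.round(4),np.degrees(np.arctan2(Rt[1,2],Rt[0,2])),s["grip_width"])
im,d=capture("wrist");cv2.imwrite("pics/w2.png",im)
E
```

```text
[0.51911612 0.0729463  0.35220243] [ 1.15758925 -2.58591693 -0.12426371] [-0.46130327 -0.22202267 -0.09251164]
[[ 0.9397  0.0034  0.342 ]
 [-0.342  -0.0043  0.9397]
 [ 0.0046 -1.     -0.0029]] 70.00216330879611 0.13127247306835424
```

View pics/w2.png

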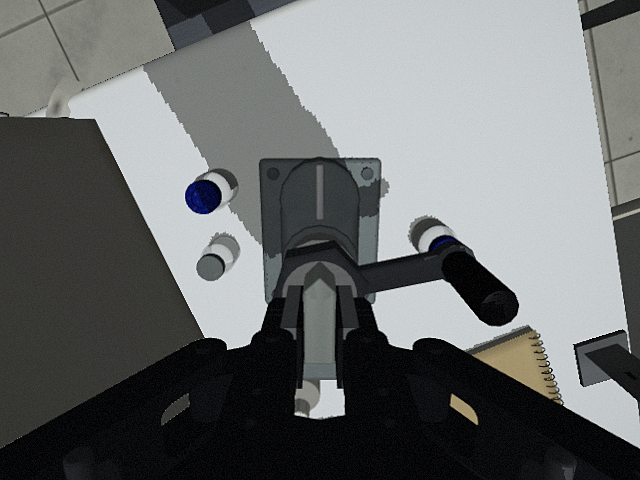

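Call:
jog_arm([
  [0, 0, 0, 0],
  [0, 0, 0, 0],
  [0, 0, 0, 0],
  [0, 0, 20, 0],
  [0, 0, 50, 0],
  [0, 0, 80, 0],
  [0, 0, 105, 0],
  [0, 0, 105, 0],
], claw=40)

```text
time_s: 6.9
ee_pos: [0.5195, 0.0732, 0.4606]
tool_rot: [-1.555, 0.266, -0.281]
force: [-0.1, 0.9, 0.4]
grip_width: 0.4
```

Call:
jog_arm([
  [0, 0, 0, 0],
])

```text
time_s: 7.0
ee_pos: [0.5193, 0.0734, 0.4605]
tool_rot: [-1.554, 0.266, -0.281]
force: [-0.9, 0.7, 0.1]
grip_width: 0.397
```

```bash
cat > chk.py <<'E'
from h import *
import sys
s=state();print(s["joints"].round(2),s["ee_pos"],s["force"],s["moment"])
im,d=capture("wrist");cv2.imwrite(sys.argv[1],cv2.resize(im[120:320,200:480],None,fx=2.8,fy=2.8,interpolation=cv2.INTER_CUBIC))
o,r=cam("wrist");K=camera_info("wrist")
v,u=np.mgrid[0:480,0:640];p=cv2.undistortPoints(np.stack([u,v],-1).reshape(-1,1,2).astype(float),K["intrinsics"],K["dist"]).reshape(480,640,2)
P=(np.dstack([p*d[...,None],d])@r.T+o).reshape(-1,3)*1000
P=P[d.ravel()>.1]
D=np.hypot(P[:,0]-518.3,P[:,1]-73.7)
b=P[(D<23)&(P[:,2]>194)&(P[:,2]<206)]
m=cv2.minAreaRect(b[:,:2].astype(np.float32));print("bar",m,np.median(b[:,2]))
l=cv2.fitLine(b[:,:2].astype(np.float32),cv2.DIST_HUBER,0,.01,.01).ravel();print("bar ang",np.degrees(np.arctan2(l[1],l[0])))
q=P[(D>22)&(D<52)&(P[:,2]>131.2)&(P[:,2]<137)&(abs((P[:,0]-518.3)*.342+(P[:,1]-73.7)*.94)<6)&(P[:,0]<518)]
l=cv2.fitLine(q[:,:2].astype(np.float32),cv2.DIST_HUBER,0,.01,.01).ravel();m=q.mean(0);print("rib ang",len(q),np.degrees(np.arctan2(l[1],l[0])),"mid",m)
h=P[(D>48)&(D<72)&(P[:,2]>190)&(P[:,2]<215)];h=h[h[:,2]>np.percentile(h[:,2],90)-3]
c=cv2.minEnclosingCircle(h[:,:2].astype(np.float32));print("handle",c,np.median(h[:,2]),np.degrees(np.arctan2(c[0][1]-73.7,c[0][0]-518.3)))
a=P[(D<90)&(D>20)&(abs(P[:,2]-128.5)<2.5)];print("arm",cv2.minAreaRect(a[:,:2].astype(np.float32)))
E
python3 chk.py pics/w3.png
```

```text
[-0.18  0.3  -0.01  1.67  0.01  1.16  1.03] [0.51930069 0.07338021 0.46047876] [-0.88474363  0.72377656  0.06140607] [-0.01021156  0.03081234  0.01022318]
bar ((517.4165649414062, 73.81237030029297), (11.499752044677734, 34.83286666870117), 69.66596221923828) 197.81553425389856
bar ang -20.398314
rib ang 182 -20.03411 mid [482.68605106  86.24779479 132.91929653]
handle ((526.50634765625, 132.04379272460938), 6.983114242553711) 208.99743411211995 81.9935841731321
arm ((528.7882690429688, 69.76435852050781), (40.87781524658203, 128.4951934814453), 70.29215240478516)
```

View pics/w3.png

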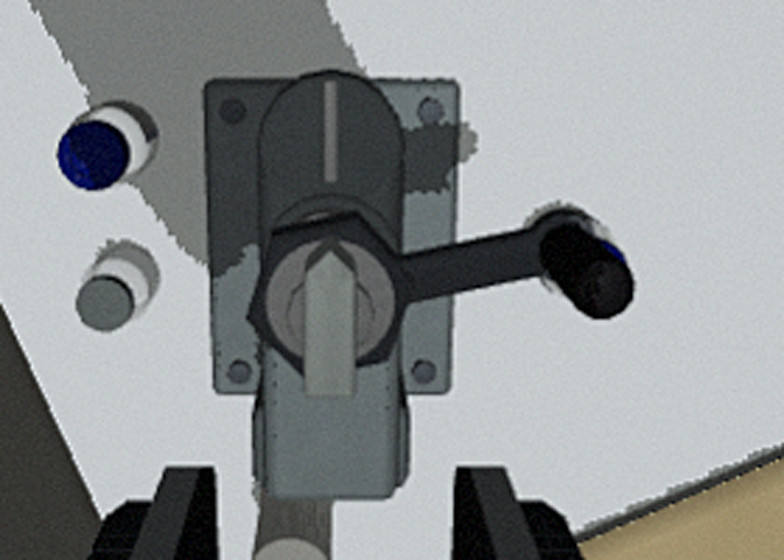

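```bash
python3 - <<'E'
from h import *
for n in ["top","scene"]:
    o,r=cam(n);im,d=capture(n);K=camera_info(n)
    v,u=np.mgrid[0:480,0:640];p=cv2.undistortPoints(np.stack([u,v],-1).reshape(-1,1,2).astype(float),K["intrinsics"],K["dist"]).reshape(480,640,2)
    P=(np.dstack([p*d[...,None],d])@r.T+o).reshape(-1,3)
    P=P[(d.ravel()>.1)&(P[:,0]>.35)&(P[:,0]<.8)&(abs(P[:,1]-.07)<.35)&(P[:,2]>.2)&(P[:,2]<.7)]
    w=P[P[:,1]<-.03]; print(n,"right",len(w),np.percentile(w[:,1],[50,90,99]) if len(w) else 0)
    w=P[P[:,0]>.64]; print("far",len(w),w[:,:].min(0) if len(w) else 0,np.percentile(w,[1,50],axis=0))
    for x0 in (.4,.5,.6,.7):
        w=P[(abs(P[:,0]-x0)<.05)&(P[:,1]<-.02)]; print(x0,len(w),np.percentile(w[:,1],[90,99]) if len(w) else 0)
E
```

```text
top right 12621 [-0.07189726 -0.070513   -0.0699597 ]
far 12628 [ 0.64001038 -0.17599809  0.20034651] [[ 0.64167531 -0.16838888  0.22263921]
 [ 0.70141713 -0.07083232  0.46834788]]
0.4 0 0
0.5 349 [-0.07973299 -0.07703297]
0.6 4485 [-0.07063507 -0.07006665]
0.7 6970 [-0.07049212 -0.06994583]
scene right 22883 [-0.08902458 -0.07744211 -0.07225797]
far 12052 [ 0.64002643 -0.12179945  0.20009288] [[ 0.64232849 -0.09032047  0.20465088]
 [ 0.7339517   0.05750939  0.36613863]]
0.4 4130 [-0.07450284 -0.07184236]
0.5 6720 [-0.0759907  -0.07217025]
0.6 6916 [-0.07869359 -0.07227542]
0.7 3823 [-0.08886241 -0.08848783]
```

Call:
jog_arm([
  [2, 20, 0, 7],
  [4, 40, 0, 13],
  [6.7, 59, -20, 13],
  [6.7, 59, -50, 13],
  [6.7, 59, -75, 13],
  [6.7, 59, -75, 13],
], claw=50)

```text
time_s: 7.75
ee_pos: [0.5249, 0.1322, 0.3809]
tool_rot: [-1.572, 0.094, -0.095]
force: [-1.0, -0.3, -0.4]
grip_width: 0.503
```

Call:
jog_arm([
  [1, 0.2, -12, 0],
  [1, 0.2, -23, 0],
  [1, 0.2, -23, 0],
])

```text
time_s: 8.05
ee_pos: [0.5256, 0.1322, 0.3567]
tool_rot: [-1.573, 0.096, -0.094]
force: [-1.0, -0.5, 0.7]
grip_width: 0.498
```

Call:
jog_arm([
  [0, 0, 0, 0],
  [0, 0, 0, 0],
  [0, 0, 0, 0],
  [0, 0, 0, 0],
  [0, 0, 0, 0],
], claw=5, force=60)

```text
time_s: 8.55
ee_pos: [0.5258, 0.1326, 0.3573]
tool_rot: [-1.572, 0.094, -0.095]
force: [0.5, 2.3, 3.4]
grip_width: 0.136
```

```bash
cat > tq.py <<'E'
from h import *
import sys
A=np.array([.5186,.0733]); n=int(sys.argv[1]) if len(sys.argv)>1 else 4
F=[];M=[]
for i in range(n):
    s=state();F.append(s["force"]);M.append(s["moment"])
    if i<n-1: capture("wrist")
F=np.mean(F,0);M=np.mean(M,0);p=s["ee_pos"]
g=p+R.from_rotvec(s["tool_rot"]).as_matrix()@[0,.155,0]
d=p[:2]-A;T=M[2]+d[0]*F[1]-d[1]*F[0]
Rt=R.from_rotvec(s["tool_rot"]).as_matrix();yaw=np.degrees(np.arctan2(Rt[1,2],Rt[0,2]))
e=g[:2]-A;th=np.arctan2(e[1],e[0]);rad=np.array([np.cos(th),np.sin(th)])
print("t",round(s["time_s"],2),"Tz/.06=%.2f N"%(T/.06),"F",F.round(1),"M",M.round(2),"grasp r %.1f ang %.2f z %.1f"%(np.hypot(*e)*1e3,np.degrees(th),g[2]*1e3),"yaw %.2f"%yaw,"tcp",(p*1e3).round(1),"Frad %.1f"%(F[:2]@rad),"grip %.3f"%s["grip_width"],"j",s["joints"].round(2))
E
python3 tq.py
```

```text
t 8.7 Tz/.06=0.41 N F [0.3 3.3 3.6] M [ 0.61 -0.02  0.02] grasp r 59.4 ang 83.02 z 202.2 yaw 83.10 tcp [525.8 132.7 357.2] Frad 3.3 grip 0.142 j [-0.24  0.42 -0.08  1.79  0.04  0.93  1.11]
```

```bash
cat > arc.py <<'E'
import sys,numpy as np
a0,step,n=map(float,sys.argv[1:4])
for k in range(1,int(n)+1):
    a=np.radians(a0);b=np.radians(a0-step*k)
    print([round(59.6*(np.cos(b)-np.cos(a)),1),round(59.6*(np.sin(b)-np.sin(a)),1),round(-3*np.radians(step*k),1),round(-step*k,1)],end=", ")
print()
E
python3 arc.py 83 5 8; python3 arc.py 43 3 8
```

```text
[np.float64(5.1), np.float64(-0.9), np.float64(-0.3), -5.0], [np.float64(10.2), np.float64(-2.2), np.float64(-0.5), -10.0], [np.float64(15.1), np.float64(-3.9), np.float64(-0.8), -15.0], [np.float64(19.8), np.float64(-6.1), np.float64(-1.0), -20.0], [np.float64(24.3), np.float64(-8.6), np.float64(-1.3), -25.0], [np.float64(28.6), np.float64(-11.6), np.float64(-1.6), -30.0], [np.float64(32.6), np.float64(-14.9), np.float64(-1.8), -35.0], [np.float64(36.3), np.float64(-18.5), np.float64(-2.1), -40.0], 
[np.float64(2.1), np.float64(-2.3), np.float64(-0.2), -3.0], [np.float64(4.0), np.float64(-4.8), np.float64(-0.3), -6.0], [np.float64(5.8), np.float64(-7.3), np.float64(-0.5), -9.0], [np.float64(7.5), np.float64(-10.0), np.float64(-0.6), -12.0], [np.float64(9.0), np.float64(-12.7), np.float64(-0.8), -15.0], [np.float64(10.4), np.float64(-15.5), np.float64(-0.9), -18.0], [np.float64(11.7), np.float64(-18.3), np.float64(-1.1), -21.0], [np.float64(12.8), np.float64(-21.2), np.float64(-1.3), -24.0],
```

Call:
jog_arm([
  [5.1, -0.9, -0.3, -5],
  [10.2, -2.2, -0.5, -10],
  [15.1, -3.9, -0.8, -15],
  [19.8, -6.1, -1.0, -20],
  [24.3, -8.6, -1.3, -25],
  [28.6, -11.6, -1.6, -30],
  [32.6, -14.9, -1.8, -35],
  [36.3, -18.5, -2.1, -40],
])

```text
time_s: 9.5
ee_pos: [0.562, 0.1148, 0.3552]
tool_rot: [-1.476, 0.643, -0.64]
force: [-1.2, 2.8, 3.3]
grip_width: 0.14
```

```bash
sed -i 's/print(\[round/print([float(round/; s/-np.cos(a)),1)/-np.cos(a)),1))/; s/,round(59.6/,float(round(59.6/; s/-np.sin(a)),1)/-np.sin(a)),1))/; s/,round(-3/,float(round(-3/; s/step\*k),1),round/step*k),1)),round/' arc.py; python3 tq.py 3; python3 arc.py 44 3 8
```

```text
t 9.6 Tz/.06=5.45 N F [-0.7  3.6  3.3] M [0.83 0.18 0.14] grasp r 59.6 ang 43.40 z 200.2 yaw 43.04 tcp [562.2 114.5 355.2] Frad 2.0 grip 0.135 j [-0.32  0.47  0.11  1.71 -0.06  0.96  0.57]
[2.1, -2.3, -0.2, -3.0], [4.1, -4.7, -0.3, -6.0], [5.9, -7.2, -0.5, -9.0], [7.7, -9.8, -0.6, -12.0], [9.3, -12.5, -0.8, -15.0], [10.7, -15.3, -0.9, -18.0], [12.0, -18.1, -1.1, -21.0], [13.1, -21.0, -1.3, -24.0],
```

Call:
jog_arm([
  [2.1, -2.3, -0.2, -3],
  [4.1, -4.7, -0.3, -6],
  [5.9, -7.2, -0.5, -9],
  [7.7, -9.8, -0.6, -12],
  [9.3, -12.5, -0.8, -15],
  [10.7, -15.3, -0.9, -18],
  [12.0, -18.1, -1.1, -21],
  [12.0, -18.1, -1.1, -21],
])

```text
time_s: 10.4
ee_pos: [0.5742, 0.0966, 0.3541]
tool_rot: [-1.37, 0.922, -0.919]
force: [-0.1, 2.9, 3.4]
grip_width: 0.139
```

```bash
python3 tq.py 3; python3 arc.py 22.5 3 8
```

```text
t 10.5 Tz/.06=5.33 N F [0.3 2.6 2.8] M [ 0.55 -0.    0.19] grasp r 59.8 ang 22.80 z 199.1 yaw 22.22 tcp [574.1  96.6 354.1] Frad 1.3 grip 0.142 j [-0.34  0.49  0.21  1.69 -0.12  0.97  0.3 ]
[1.1, -2.9, -0.2, -3.0], [2.1, -5.9, -0.3, -6.0], [2.9, -8.9, -0.5, -9.0], [3.5, -11.9, -0.6, -12.0], [4.0, -15.0, -0.8, -15.0], [4.4, -18.1, -0.9, -18.0], [4.5, -21.2, -1.1, -21.0], [4.5, -24.4, -1.3, -24.0],
```

Call:
jog_arm([
  [1.1, -2.9, -0.2, -3],
  [2.1, -5.9, -0.3, -6],
  [2.9, -8.9, -0.5, -9],
  [3.5, -11.9, -0.6, -12],
  [4.0, -15, -0.8, -15],
  [4.4, -18.1, -0.9, -18],
  [4.5, -21.2, -1.1, -21],
])

```text
time_s: 11.2
ee_pos: [0.5788, 0.0755, 0.3531]
tool_rot: [-1.221, 1.194, -1.192]
force: [1.4, 2.7, 1.5]
grip_width: 0.142
```

```bash
python3 tq.py 3; python3 arc.py 2 3 8
```

```text
t 11.3 Tz/.06=6.23 N F [1.2 2.6 1.8] M [ 0.62 -0.35  0.22] grasp r 60.0 ang 1.94 z 198.1 yaw 1.28 tcp [578.8  75.3 353.1] Frad 1.3 grip 0.141 j [-0.37  0.5   0.31  1.69 -0.18  0.98  0.03]
[0.0, -3.1, -0.2, -3.0], [-0.1, -6.2, -0.3, -6.0], [-0.4, -9.3, -0.5, -9.0], [-0.9, -12.4, -0.6, -12.0], [-1.5, -15.5, -0.8, -15.0], [-2.3, -18.5, -0.9, -18.0], [-3.2, -21.5, -1.1, -21.0], [-4.3, -24.4, -1.3, -24.0],
```

Call:
jog_arm([
  [0, -3.1, -0.2, -3],
  [-0.1, -6.2, -0.3, -6],
  [-0.4, -9.3, -0.5, -9],
  [-0.9, -12.4, -0.6, -12],
  [-0.9, -12.4, -0.6, -12],
])

```text
time_s: 11.8
ee_pos: [0.578, 0.0629, 0.3526]
tool_rot: [-1.117, 1.346, -1.344]
force: [1.6, 2.8, 1.3]
grip_width: 0.139
```

```bash
python3 tq.py 4; python3 arc.py -10 3 8
```

```text
t 11.95 Tz/.06=5.33 N F [1.9 1.8 1.6] M [ 0.38 -0.44  0.2 ] grasp r 60.1 ang -9.93 z 197.6 yaw -10.57 tcp [578.   62.9 352.6] Frad 1.5 grip 0.139 j [-0.39  0.51  0.37  1.7  -0.21  0.98 -0.13]
[-0.6, -3.1, -0.2, -3.0], [-1.4, -6.1, -0.3, -6.0], [-2.3, -9.1, -0.5, -9.0], [-3.4, -12.0, -0.6, -12.0], [-4.7, -14.8, -0.8, -15.0], [-6.1, -17.6, -0.9, -18.0], [-7.6, -20.3, -1.1, -21.0], [-9.3, -23.0, -1.3, -24.0],
```

Call:
jog_arm([
  [-0.6, -3.1, -0.2, -3],
  [-1.4, -6.1, -0.3, -6],
  [-2.3, -9.1, -0.5, -9],
  [-3.4, -12, -0.6, -12],
  [-4.7, -14.8, -0.8, -15],
  [-4.7, -14.8, -0.8, -15],
])

```text
time_s: 12.55
ee_pos: [0.5735, 0.048, 0.3518]
tool_rot: [-0.965, 1.53, -1.529]
force: [2.2, 0.6, 1.1]
grip_width: 0.138
```

```bash
python3 tq.py 4; python3 arc.py -24.9 3 8
```

```text
t 12.7 Tz/.06=5.20 N F [2.9 0.8 1. ] M [ 0.23 -0.54  0.19] grasp r 60.3 ang -24.75 z 196.8 yaw -25.45 tcp [573.5  48.1 351.8] Frad 2.3 grip 0.140 j [-0.41  0.51  0.44  1.72 -0.25  0.97 -0.32]
[-1.4, -2.8, -0.2, -3.0], [-2.9, -5.5, -0.3, -6.0], [-4.6, -8.1, -0.5, -9.0], [-6.4, -10.7, -0.6, -12.0], [-8.3, -13.1, -0.8, -15.0], [-10.4, -15.5, -0.9, -18.0], [-12.6, -17.7, -1.1, -21.0], [-14.9, -19.8, -1.3, -24.0],
```

Call:
jog_arm([
  [-1.5, -2.8, -0.2, -3],
  [-3.1, -5.4, -0.3, -6],
  [-4.9, -8, -0.5, -9],
  [-6.8, -10.5, -0.6, -12],
  [-8.7, -12.9, -0.8, -15],
  [-8.7, -12.9, -0.8, -15],
])

```text
time_s: 13.3
ee_pos: [0.565, 0.0348, 0.3512]
tool_rot: [-0.788, 1.707, -1.708]
force: [4.2, -0.3, 1.3]
grip_width: 0.139
```

```bash
python3 tq.py 4; python3 arc.py -39.9 3 8
```

```text
t 13.45 Tz/.06=4.88 N F [ 4.1 -0.4  1.1] M [-0.1  -0.91  0.16] grasp r 60.3 ang -39.64 z 196.2 yaw -40.35 tcp [565.1  34.9 351.2] Frad 3.4 grip 0.138 j [-0.44  0.51  0.52  1.74 -0.3   0.97 -0.51]
[-2.1, -2.3, -0.2, -3.0], [-4.2, -4.6, -0.3, -6.0], [-6.5, -6.7, -0.5, -9.0], [-8.9, -8.7, -0.6, -12.0], [-11.5, -10.5, -0.8, -15.0], [-14.1, -12.3, -0.9, -18.0], [-16.7, -13.8, -1.1, -21.0], [-19.5, -15.3, -1.3, -24.0],
```

Call:
jog_arm([
  [-2.2, -2.2, -0.2, -3],
  [-4.4, -4.4, -0.3, -6],
  [-6.7, -6.5, -0.5, -9],
  [-9.1, -8.4, -0.6, -12],
  [-9.1, -8.4, -0.6, -12],
])

```text
time_s: 13.95
ee_pos: [0.5561, 0.0262, 0.3506]
tool_rot: [-0.628, 1.842, -1.844]
force: [4.2, -0.6, 0.0]
grip_width: 0.14
```

```bash
python3 tq.py 4; python3 arc.py -51.8 3 8
```

```text
t 14.1 Tz/.06=5.10 N F [ 4.5 -1.6  0.7] M [-0.35 -0.97  0.16] grasp r 60.4 ang -51.49 z 195.6 yaw -52.26 tcp [556.2  26.2 350.6] Frad 4.0 grip 0.138 j [-0.47  0.51  0.58  1.77 -0.33  0.96 -0.67]
[-2.5, -1.9, -0.2, -3.0], [-5.1, -3.6, -0.3, -6.0], [-7.8, -5.2, -0.5, -9.0], [-10.5, -6.6, -0.6, -12.0], [-13.4, -7.9, -0.8, -15.0], [-16.3, -9.1, -0.9, -18.0], [-19.2, -10.1, -1.1, -21.0], [-22.2, -10.9, -1.3, -24.0],
```

Call:
jog_arm([
  [-2.5, -1.9, -0.2, -3],
  [-5, -3.7, -0.3, -6],
  [-7.7, -5.3, -0.5, -9],
  [-10.4, -6.8, -0.6, -12],
  [-10.4, -6.8, -0.6, -12],
])

```text
time_s: 14.6
ee_pos: [0.5459, 0.0194, 0.3502]
tool_rot: [-0.451, 1.971, -1.973]
force: [4.4, -1.1, 1.8]
grip_width: 0.138
```

```bash
python3 tq.py 4; python3 arc.py -63.5 3 8
```

```text
t 14.75 Tz/.06=6.57 N F [ 4.1 -1.   2.3] M [-0.15 -0.93  0.2 ] grasp r 60.6 ang -63.12 z 195.2 yaw -64.14 tcp [546.   19.4 350.2] Frad 2.7 grip 0.139 j [-0.5   0.5   0.64  1.8  -0.36  0.96 -0.83]
[-2.8, -1.3, -0.2, -3.0], [-5.7, -2.5, -0.3, -6.0], [-8.7, -3.5, -0.5, -9.0], [-11.7, -4.4, -0.6, -12.0], [-14.7, -5.1, -0.8, -15.0], [-17.8, -5.6, -0.9, -18.0], [-20.9, -6.0, -1.1, -21.0], [-24.0, -6.2, -1.3, -24.0],
```

Call:
jog_arm([
  [-1.4, -0.7, -0.1, -1.5],
  [-2.8, -1.3, -0.2, -3],
  [-4.2, -1.9, -0.2, -4.5],
  [-5.7, -2.5, -0.3, -6],
  [-5.7, -2.5, -0.3, -6],
])

```text
time_s: 15.25
ee_pos: [0.5405, 0.017, 0.35]
tool_rot: [-0.355, 2.032, -2.034]
force: [5.4, -0.3, 1.5]
grip_width: 0.14
```

```bash
python3 tq.py 5; python3 arc.py -69 2 6
```

```text
t 15.45 Tz/.06=8.81 N F [ 5.1 -0.9  1.7] M [-0.11 -1.11  0.26] grasp r 60.6 ang -68.62 z 195.0 yaw -70.11 tcp [540.6  17.  350. ] Frad 2.7 grip 0.141 j [-0.52  0.5   0.67  1.81 -0.38  0.96 -0.91]
[-2.0, -0.7, -0.1, -2.0], [-3.9, -1.4, -0.2, -4.0], [-5.9, -1.9, -0.3, -6.0], [-8.0, -2.4, -0.4, -8.0], [-10.0, -2.9, -0.5, -10.0], [-12.0, -3.2, -0.6, -12.0],
```

Call:
jog_arm([
  [-1, -0.4, 0, -1],
  [-2, -0.7, -0.1, -2],
  [-3, -1.1, -0.1, -3],
  [-3.9, -1.4, -0.2, -4],
  [-4.9, -1.7, -0.2, -5],
  [-5.9, -1.9, -0.3, -6],
])

```text
time_s: 16.05
ee_pos: [0.5351, 0.0152, 0.3499]
tool_rot: [-0.253, 2.09, -2.093]
force: [7.5, -0.9, 2.7]
grip_width: 0.14
```

```bash
python3 tq.py 5; python3 arc.py -75 2 6
```

```text
t 16.25 Tz/.06=11.53 N F [ 5.8 -1.1  2. ] M [-0.12 -1.24  0.37] grasp r 60.6 ang -73.99 z 194.9 yaw -76.07 tcp [535.   15.2 349.9] Frad 2.6 grip 0.139 j [-0.54  0.5   0.71  1.83 -0.39  0.95 -0.99]
[-2.0, -0.5, -0.1, -2.0], [-4.1, -0.9, -0.2, -4.0], [-6.1, -1.3, -0.3, -6.0], [-8.2, -1.6, -0.4, -8.0], [-10.2, -1.8, -0.5, -10.0], [-12.3, -1.9, -0.6, -12.0],
```

Call:
jog_arm([
  [0, 0, 0, 0],
  [0, 0, 0, 0],
  [0, 0, 0, 0],
  [0, 0, 25, 0],
  [-5, 15, 60, 0],
  [-10, 35, 95, 0],
  [-15, 55, 105, 0],
  [-15, 55, 105, 0],
], claw=40)

```text
time_s: 17.05
ee_pos: [0.5197, 0.0728, 0.4561]
tool_rot: [-0.257, 2.089, -2.087]
force: [-0.0, -0.1, -1.1]
grip_width: 0.399
```

Call:
jog_arm([
  [0, 0, 0, 0],
])

```text
time_s: 17.15
ee_pos: [0.5192, 0.0728, 0.4557]
tool_rot: [-0.259, 2.09, -2.088]
force: [-0.3, 0.1, 1.1]
grip_width: 0.4
```

```bash
python3 chk.py pics/w4.png; python3 tq.py 8
```

```text
[-0.71  0.39  0.77  1.69 -0.29  1.19 -1.19] [0.51919156 0.07279803 0.45565126] [-0.33843566  0.12160317  1.08369634] [-0.07177217  0.02186931  0.03496088]
bar ((518.019287109375, 73.05805969238281), (12.272671699523926, 34.84121322631836), 69.90300750732422) 197.63131968193787
bar ang -19.785603
rib ang 139 -20.165003 mid [482.12269419  86.26368747 132.65710014]
handle ((536.316650390625, 15.709429740905762), 6.773779392242432) 201.13122809866078 -72.7408992480256
arm ((530.1165161132812, 68.88185119628906), (40.51934051513672, 127.84569549560547), 69.97953796386719)
t 17.55 Tz/.06=0.30 N F [-0.2 -0.2 -0. ] M [-0.01  0.01  0.02] grasp r 1.7 ang -29.93 z 300.8 yaw -75.88 tcp [519.7  72.3 455.8] Frad -0.0 grip 0.400 j [-0.71  0.39  0.77  1.68 -0.29  1.19 -1.19]
```

View pics/w4.png

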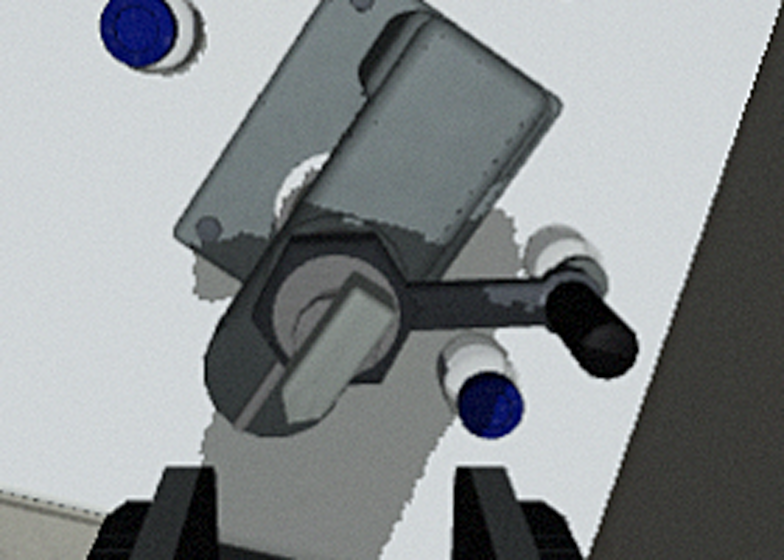

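Call:
jog_arm([
  [8, -28, 0, 1.5],
  [16.6, -56.6, -10, 3],
  [16.6, -56.6, -50, 3],
  [16.6, -56.6, -80, 3],
  [16.6, -56.6, -95, 3],
  [16.6, -56.6, -106, 3],
  [16.6, -56.6, -106, 3],
])

```text
time_s: 18.25
ee_pos: [0.5361, 0.0157, 0.3486]
tool_rot: [-0.31, 2.061, -2.06]
force: [0.3, 0.8, 0.8]
grip_width: 0.402
```

Call:
jog_arm([
  [0, 0, 0, 0],
  [0, 0, 0, 0],
  [0, 0, 0, 0],
  [0, 0, 0, 0],
  [0, 0, 0, 0],
], claw=5, force=60)

```text
time_s: 18.75
ee_pos: [0.5364, 0.0153, 0.3494]
tool_rot: [-0.308, 2.06, -2.06]
force: [1.1, -2.3, 3.9]
grip_width: 0.137
```

```bash
python3 tq.py 5; python3 arc.py -73 1 8
```

```text
t 18.95 Tz/.06=-0.22 N F [ 0.7 -2.7  4.9] M [-0.52 -0.11 -0.  ] grasp r 60.8 ang -72.68 z 194.3 yaw -72.92 tcp [536.4  15.3 349.3] Frad 2.8 grip 0.142 j [-0.53  0.5   0.7   1.82 -0.39  0.95 -0.94]
[-1.0, -0.3, -0.1, -1.0], [-2.0, -0.6, -0.1, -2.0], [-3.0, -0.8, -0.2, -3.0], [-4.0, -1.1, -0.2, -4.0], [-5.0, -1.3, -0.3, -5.0], [-6.1, -1.5, -0.3, -6.0], [-7.1, -1.7, -0.4, -7.0], [-8.1, -1.9, -0.4, -8.0],
```

Call:
jog_arm([
  [-1, -0.3, 0, -1],
  [-2, -0.6, 0, -2],
  [-2, -0.6, 0, -2],
])

```text
time_s: 19.25
ee_pos: [0.5352, 0.0151, 0.3496]
tool_rot: [-0.27, 2.079, -2.08]
force: [5.0, 0.0, 0.6]
grip_width: 0.142
```

```bash
python3 tq.py 4
```

```text
t 19.4 Tz/.06=7.60 N F [ 4.8 -0.5  0.6] M [-0.13 -1.1   0.19] grasp r 60.7 ang -73.41 z 194.5 yaw -74.91 tcp [535.3  15.1 349.5] Frad 1.9 grip 0.137 j [-0.54  0.5   0.71  1.83 -0.4   0.95 -0.96]
```

Call:
jog_arm([
  [-0.5, -0.1, 0, -0.5],
  [-1, -0.3, 0, -1],
  [-1, -0.3, 0, -1],
])

```text
time_s: 19.7
ee_pos: [0.5347, 0.0151, 0.3496]
tool_rot: [-0.252, 2.088, -2.089]
force: [6.1, -1.0, -0.2]
grip_width: 0.137
```

```bash
python3 tq.py 4
```

```text
t 19.85 Tz/.06=10.61 N F [ 5.1 -0.5 -0. ] M [-0.2  -1.17  0.35] grasp r 60.7 ang -73.67 z 194.6 yaw -75.91 tcp [534.8  15.1 349.6] Frad 1.9 grip 0.143 j [-0.54  0.5   0.71  1.83 -0.4   0.95 -0.98]
```

Call:
jog_arm([
  [-1, -0.3, 0, -0.5],
  [-1.5, -0.4, 0, -0.5],
  [-1.5, -0.4, 0, -0.5],
])

```text
time_s: 20.15
ee_pos: [0.534, 0.0151, 0.3497]
tool_rot: [-0.241, 2.091, -2.093]
force: [6.6, -0.7, -1.6]
grip_width: 0.139
```

```bash
python3 tq.py 5
```

```text
t 20.35 Tz/.06=11.70 N F [ 6.3 -0.6 -1.4] M [-0.23 -1.4   0.34] grasp r 60.6 ang -74.12 z 194.7 yaw -76.41 tcp [534.   15.1 349.7] Frad 2.3 grip 0.138 j [-0.54  0.5   0.72  1.83 -0.4   0.95 -0.98]
```

Call:
jog_arm([
  [-1, -0.3, 0, -0.5],
  [-2, -0.5, 0, -1],
  [-2, -0.5, 0, -1],
])

```text
time_s: 20.65
ee_pos: [0.5326, 0.0149, 0.3498]
tool_rot: [-0.221, 2.099, -2.103]
force: [6.4, -2.0, -1.4]
grip_width: 0.14
```

```bash
python3 tq.py 5
```

```text
t 20.85 Tz/.06=11.48 N F [ 6.2 -1.  -1.6] M [-0.23 -1.37  0.34] grasp r 60.5 ang -75.11 z 194.8 yaw -77.40 tcp [532.6  14.9 349.7] Frad 2.5 grip 0.137 j [-0.55  0.5   0.72  1.84 -0.4   0.94 -1.  ]
```

Call:
jog_arm([
  [-1.2, -0.3, 0, -0.7],
  [-2.4, -0.6, 0, -1.5],
  [-3.6, -0.8, -0.1, -2.5],
  [-4.6, -1, -0.1, -3.5],
  [-4.6, -1, -0.1, -3.5],
])

```text
time_s: 21.35
ee_pos: [0.5287, 0.0142, 0.3497]
tool_rot: [-0.156, 2.131, -2.136]
force: [6.1, -2.0, -1.7]
grip_width: 0.145
```

```bash
python3 tq.py 5
```

```text
t 21.55 Tz/.06=12.06 N F [ 6.5 -1.4 -1.8] M [-0.25 -1.38  0.35] grasp r 60.5 ang -78.61 z 194.7 yaw -80.91 tcp [528.7  14.2 349.7] Frad 2.7 grip 0.137 j [-0.56  0.5   0.74  1.85 -0.41  0.94 -1.05]
```

Call:
jog_arm([
  [0, 0, 0, 0],
  [0, 0, 0, 0],
  [0, 0, 0, 0],
  [0, 0, 25, 0],
  [-3, 20, 65, 0],
  [-6, 40, 95, 0],
  [-9, 58, 110, 0],
  [-9, 58, 110, 0],
], claw=40)

```text
time_s: 22.35
ee_pos: [0.5197, 0.0746, 0.4613]
tool_rot: [-0.159, 2.13, -2.131]
force: [0.1, -0.5, -1.2]
grip_width: 0.399
```

Call:
jog_arm([
  [0, 0, 0, 0],
  [0, 0, 0, 0],
])

```text
time_s: 22.55
ee_pos: [0.5193, 0.0741, 0.4606]
tool_rot: [-0.16, 2.131, -2.132]
force: [-0.4, -0.3, -0.4]
grip_width: 0.406
```

```bash
python3 chk.py pics/w5.png; python3 tq.py 3
python3 - <<'E'
from h import *
capture("top");pts("top",["vial","blue_vial_left","blue_vial_right","clear_vial","tube"])
capture("scene");pts("scene",["vial","blue_vial_left","blue_vial_right","clear_vial"])
E
```

```text
[-0.74  0.39  0.82  1.68 -0.3   1.19 -1.26] [0.5193495  0.07409917 0.46055168] [-0.44155974 -0.28908099 -0.43181894] [-0.00125699  0.05757654 -0.02918706]
bar ((518.0999145507812, 72.66670227050781), (12.24579906463623, 34.73750686645508), 69.75232696533203) 197.74933880424848
bar ang -19.916342
rib ang 123 -19.064425 mid [481.70944984  86.0396211  132.5685152 ]
handle ((531.4476928710938, 14.1948881149292), 6.780506610870361) 201.16923019918568 -77.54063842939371
arm ((529.9510498046875, 68.25868225097656), (40.35357666015625, 127.78833770751953), 70.06206512451172)
t 22.7 Tz/.06=0.04 N F [ 0.1  0.1 -0.4] M [ 0. -0.  0.] grasp r 2.9 ang 10.51 z 305.6 yaw -80.78 tcp [519.5  73.8 460.6] Frad 0.2 grip 0.404 j [-0.74  0.39  0.82  1.68 -0.3   1.19 -1.26]
top blue_vial_left 0.79 [572.7 153.9   1.7]
scene vial 0.58 [518.1  74.9  11.5]
scene blue_vial_right 0.67 [470.6   4.4  -0.6]
scene clear_vial 0.54 [524.9 -16.7   4.4]
```

View pics/w5.png

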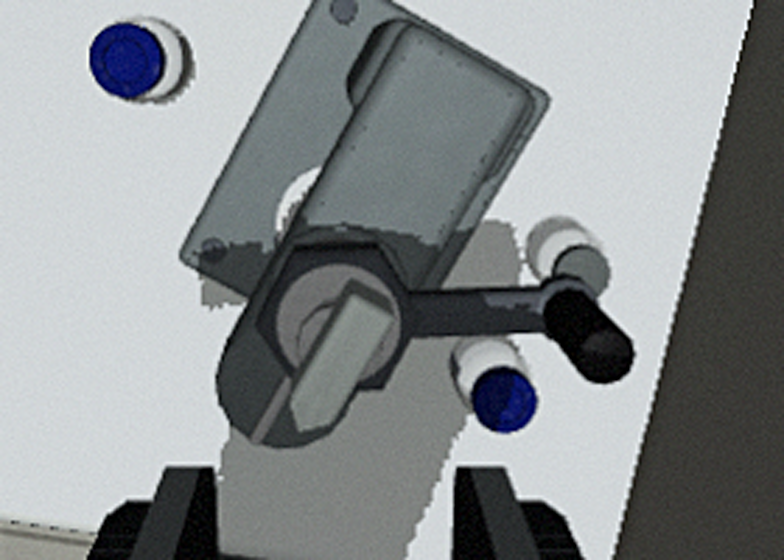

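```bash
python3 -c "from cell import *; print(close_job())"
```

```text
the job is handed in; nothing more can be done
None
```

The thumb bar points at the index rib and the jam nut is run down and nipped up to about 12.1 N at the handle, within the 11.5–13.5 N range. I handed the job in at about 23 s, with the gripper open and well clear.

- **Bar:** I turned it about 43° clockwise. After tightening, its long axis measured -19.9° to -20.2° and the arm measured -19.9°. One last rib fit read -19.1°, but it used few points; the earlier rib fits read about -20°.
- **Nut:** I swung the handle about 160° clockwise. I then let go, re-gripped and felt the tightness again. The nut started to move at about 11.5 N, and a further 4.5° raised that to about 12.1 N, close to the stated 10 N per rad.
- **Torque doubt:** While the nut was still free, my force readings were about 5–6 N, against the stated 6–7 N. If they read about 1 N low throughout, the nut is at roughly 13 N, which is still in range.
- **Surroundings:** The last pictures and detections show the two blue-capped vials, the clear vial and the vial in the stand where they were, to within the detection error. The tube was not detected in the last look, but nothing went near it.

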